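Pour stand-off barrels from a spout carton

TASK

Four steel plaque stand-offs are shut in the small cardboard carton. With the carton standing on the worktop, pull its folded pouring spout all the way out by the tongue, then pick the carton up and tip it low over the grey tray so that all four pour down the spout into the tray. Stand the carton upright on the worktop again, and leave the glue bottle, tape ring and eraser where they are.

Things in the scene. Friction and masses are not known exactly. Their poses are not given: they have to be found in the camera images.
- carton_center (a point): Centre, 38 mm above the underside, of a loose closed cardboard carton, 80 (x) by 52 (y) by 76 mm high, 0.3 kg. z up; -x points out of the face with the spout. Grip it across the 52 mm, by the plain y faces. Inside, a ramp rises at 25 degrees from mid-floor to the spout's hinge and holds the pieces back; with the spout out they begin to slide at 40 to 55 degrees of spout-first tip and are out by about 65.
- spout_tongue (a point): Grip point on the spout's tongue, 11 mm below the tongue's end and 82 mm from the hinge line. The tongue is card 20 mm wide (along y), 5 mm thick, 34 mm long; it carries on from the spout's panel and so stands straight up above the carton's top when shut. z of this frame points from the hinge to the tongue's end, y along the hinge.
- spout_edge (a point): Middle of the end of the spout's panel, where the pieces leave and the tongue begins, 59 mm from the hinge line. The panel is 45 mm wide and 3 mm thick with low side cheeks, and fills the upper part of the carton's -x face when shut.
- spout (a joint): Angle of the spout in rad: 0 shut (upright in the face), growing as the tongue swings outward and down to its stop at 1.3 (fully out). The hinge line runs along the carton's y, 38.5 mm from carton_center towards -x and 17 mm above the underside. A stiff crease: it stays where left; about 0.5 N at the tongue moves it.
- barrel_1_center (a point): Centre of steel stand-off barrel 1 of four alike, 16 mm diameter, 14 mm long, 20 g; loose inside the carton at the start. z is its long axis.
- barrel_2_center (a point): Centre of steel stand-off barrel 2 of four alike, 16 mm diameter, 14 mm long, 20 g; loose inside the carton at the start. z is its long axis.
- barrel_3_center (a point): Centre of steel stand-off barrel 3 of four alike, 16 mm diameter, 14 mm long, 20 g; loose inside the carton at the start. z is its long axis.
- barrel_4_center (a point): Centre of steel stand-off barrel 4 of four alike, 16 mm diameter, 14 mm long, 20 g; loose inside the carton at the start. z is its long axis.
- tray: Loose open grey plastic tray, 130 mm (its x) by 120 mm (its y) by 40 mm high, walls and floor 4 mm, 0.6 kg. Origin at the centre of its underside, z up.
- glue_bottle: Bystander: small standing glue bottle with a pointed cap, 38 mm diameter, 119 mm high. Origin at the centre of its underside.
- tape_ring: Bystander: roll of masking tape lying flat, 91 mm diameter, 19 mm high. Origin at the centre of its underside.
- machine_lever (a point): Fixed obstacle, not to be touched: middle of the steel lever arm of the machine on the left, which rises from about 0.07 to 0.5 m above the worktop 40 mm wide, its black grip on top running on to the left. On the right a tall shelf rack stands along the worktop, beginning about 0.6 m to the right of this point.
- eraser: Bystander: eraser, 23 x 44 x 12 mm. Origin at the centre of its underside.
Mind the look-alikes: they are no part of the job. Leave any purple look-alike of the part that bears carton_center alone.

How it is judged:
On the way, in this order (a step that is already met when the one before it is completed fails the run):
1. the spout is pulled out (over 1.1 rad) while the carton stands upright on the worktop (value of joint spout above 1.1 rad and angle between carton_center's own z axis and vertical below 0.1 rad and height (world z) of carton_center between 0.034 and 0.041 m), for 0.2 s.
2. the carton is tipped by more than 0.5 rad with the edge of its spout above the tray, less than 0.18 m above the tray's underside (angle between carton_center's own z axis and vertical above 0.5 rad and x of spout_edge in the frame of tray between -0.065 and 0.065 m and y of spout_edge in the frame of tray between -0.06 and 0.06 m and height (world z) of spout_edge below 0.18 m), for 0.05 s.
3. all four barrels lie in the tray (x of barrel_1_center in the frame of tray between -0.063 and 0.063 m and y of barrel_1_center in the frame of tray between -0.058 and 0.058 m and z of barrel_1_center in the frame of tray between 0 and 0.036 m and x of barrel_2_center in the frame of tray between -0.063 and 0.063 m and y of barrel_2_center in the frame of tray between -0.058 and 0.058 m and z of barrel_2_center in the frame of tray between 0 and 0.036 m and x of barrel_3_center in the frame of tray between -0.063 and 0.063 m and y of barrel_3_center in the frame of tray between -0.058 and 0.058 m and z of barrel_3_center in the frame of tray between 0 and 0.036 m and x of barrel_4_center in the frame of tray between -0.063 and 0.063 m and y of barrel_4_center in the frame of tray between -0.058 and 0.058 m and z of barrel_4_center in the frame of tray between 0 and 0.036 m), for 0.2 s.
At the end, for the whole second after the job is handed in: All four barrels lie inside the tray (within its walls and below its rim), the tray stands flat on the worktop, and the carton stands upright on the worktop (tilt under 0.1 rad, its centre 34 to 41 mm above the top) (all of step 3 and angle between each of carton_center, tray's own z axis and vertical below 0.1 rad and height (world z) of carton_center between 0.034 and 0.041 m and height (world z) of tray below 0.006 m); the robot touches nothing.
It fails at once if the carton is tipped (over 0.5 rad) before the spout is out (under 0.9 rad) (angle between carton_center's own z axis and vertical above 0.5 rad and value of joint spout below 0.9 rad).
It fails at once if the glue bottle, tape ring or eraser is shifted by more than 30 mm, or the bottle is knocked over (distance of any of glue_bottle, tape_ring, eraser from where it was at the start of the episode above 0.03 m or angle between glue_bottle's own z axis and vertical above 0.4 rad).
It also fails if it takes over 67 s, if anything falls off the work surface, if the arm or the gripper's body presses on something with over 40 N, if the wrist force passes 120 N, or if a joint passes its speed limit or range.

ROBOT

A 6-joint arm with a two-finger parallel gripper is mounted at the origin on a cart in front of the work surface, level with it; the furniture and walls round the work are solid. World frame = base frame: x ahead of the robot, y to its left, z up, the work surface at z = 0. Lengths are in m, angles in rad, forces in N, time in s.
With the tool pointing down it reaches from about 0.275 to 0.825 m from the base axis. Payload 5.2 kg.
Tool frame: the origin (TCP) lies at the very end of the fingers, on their centre line; the grasp point (between the pads) lies 19 mm behind it; z points along the fingers, y is the line along which they close (so a half turn about z gives the same grasp; the last joint's range is limited). The gripper opens to 93 mm and grips with 3 to 60 N. Pads are 15 mm wide; open, the fingers measure 128 mm over their backs; the gripper's body (75 mm by 188 mm) begins 65 mm behind the grasp point.
Start: joints at [1.021, 0.259, 1.535, -0, 1.348, -0.203], TCP at [0.187, 0.517, 0.219] pointing down, gripper open.
Joint ranges: [-3.14, 3.14], [-0.91, 2.08], [0.19, 2.58], [-1.22, 4.36], [0.22, 2.71], [-3.12, 3.12]. Speed limits (rad/s): [2.57, 2.57, 3.14, 3.14, 3.14, 3.14].

INTERFACE

Orientations are given as a unit quaternion [x, y, z, w].
In Python, from cell import env gives the robot as it stands. Calls block until the motion is done:
- env.goto(position, orientation): joint-space move of the TCP to a pose.
- env.move_linear(position, frame=None, rate=0.15, guard=None): straight line of the TCP; frame=None keeps the orientation; rate is the mean speed in m/s. With guard (N) it stops when the force on the tool has changed by that much, and returns True; else False.
- env.movej(angles): joint-space move.
- env.command_gripper(opening, squeeze=None): finger opening in m; squeeze is the grip in N (None keeps the last); returns when the fingers have stopped.
- env.wait(seconds).
- env.solve_ik(position, orientation): joint angles nearest the present ones, or None.
- env.read_state(): the state.
- env.capture(name): name is "scene" or "top"; returns the picture (400x640x3 uint8, red, green, blue); there is no depth.
- env.camera_model(name): a dict with "mtx" (3x3 intrinsics, pixels), "position" and "rotation" of the camera in the world. Camera axes: x right, y down, z forward; pixel columns grow to the right and rows downward; lengths in m; the calibration is good to about 2 mm. A picture is of the moment at which its call begins. camera_model takes no time and is no camera call.
A pose or a line that the arm cannot do raises env.IKError and nothing moves.
- env.finish_job(): hands the job in; it is judged then, once.
The state is a dict: "time_s": time; "joint_pos": joint angles; "qvel": joint speeds; "joint_efforts": joint torques, N m; "tool_pos": TCP position; "eef_rot": TCP orientation; "ft_force": force on the tool from outside, world axes, zero at the start; "torque": the same for the moment, N m; "gripper_width": finger opening in m; "grip_force": force on a finger pad.
Only numpy, scipy, OpenCV 4.12 (cv2) and the standard library are available. Lean on these libraries where they do the work, as an engineer would, in place of code of your own. Each camera call takes 0.05 s, during which the arm holds its last target. There are 200 camera calls.

## Working session

There is one attempt and no reset: what is moved stays moved. The work goes in short steps, each a Python script; the robot and the scene stay as the last script left them, time stands still between calls to the robot, and variables do not carry over. Pictures are saved under pics/ and viewed, at most 10 in all, crops included, and the job is handed in when it is done.

```bash
ls; mkdir -p pics; python3 - <<'E'
from cell import env
import cv2,numpy as np
np.set_printoptions(precision=4,suppress=True)
for n in("scene","top"):
    cv2.imwrite(f"pics/{n}0.png",env.capture(n)[:,:,::-1]); m=env.camera_model(n); print(n,m)
s=env.read_state();print(s)
E
```

```text
pics
scene {'mtx': array([[459.2567,   0.    , 320.3477],
       [  0.    , 459.2567, 208.1693],
       [  0.    ,   0.    ,   1.    ]]), 'position': array([0.1734, 0.4487, 0.8835]), 'rotation': array([-0.3407,  0.8577, -0.3608,  0.1345])}
top {'mtx': array([[394.9227,   0.    , 321.4078],
       [  0.    , 394.9227, 198.2295],
       [  0.    ,   0.    ,   1.    ]]), 'position': array([ 0.4335, -0.0761,  1.0174]), 'rotation': array([ 0.7298, -0.6739,  0.0759, -0.0865])}
{'time_s': 0.1, 'joint_pos': array([ 1.0212,  0.2593,  1.5359, -0.    ,  1.348 , -0.2028]), 'qvel': array([-0.    , -0.0018, -0.0022, -0.0001, -0.0017,  0.0004]), 'joint_efforts': array([  0.0019, -43.8214, -28.4643,   0.072 ,   0.0362,  -0.0001]), 'tool_pos': array([0.1867, 0.5168, 0.2179]), 'eef_rot': array([ 0.1725,  0.985 , -0.0008, -0.0003]), 'ft_force': array([-0.147 ,  0.5747,  0.7704]), 'torque': array([-0.0202, -0.0068,  0.0414]), 'grip_force': 0.0, 'gripper_width': 0.09293988869939974}
```

View pics/scene0.png

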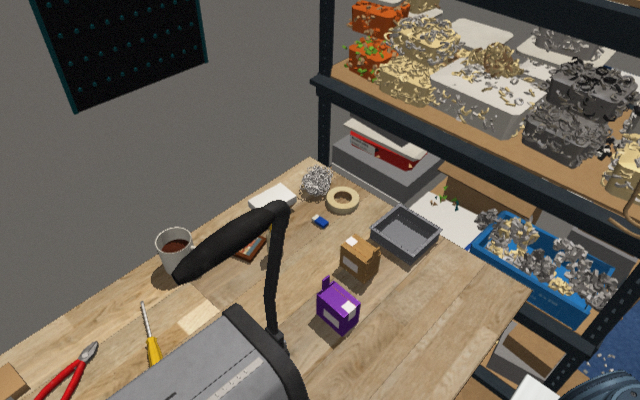

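View pics/top0.png

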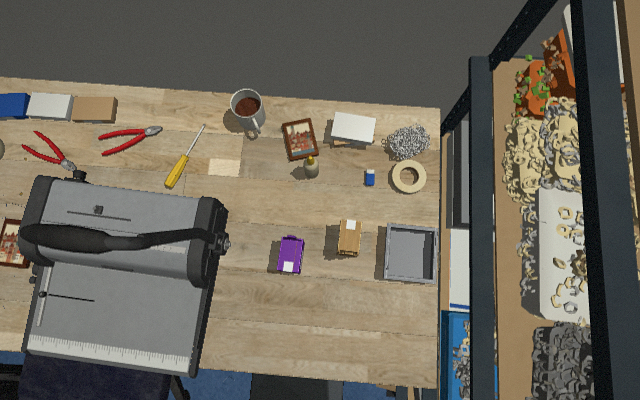

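The carton is brown at scene (360,257) and top (349,238). The tray is at top (410,252), and the purple decoy at top (291,255). I'll zoom in on the first two.

```bash
cat > h.py <<'E'
import cv2,numpy as np
from scipy.spatial.transform import Rotation as R
from cell import env
np.set_printoptions(precision=4,suppress=True)
def ray(n,uv,z):
    m=env.camera_model(n); d=R.from_quat(m["rotation"]).apply(np.linalg.inv(m["mtx"])@[uv[0],uv[1],1.])
    p=np.array(m["position"]); return p+d*(z-p[2])/d[2]
def proj(n,P):
    m=env.camera_model(n); q=m["mtx"]@R.from_quat(m["rotation"]).inv().apply(np.array(P)-m["position"]); return q[:2]/q[2]
E
python3 - <<'E'
from h import *
a=cv2.imread("pics/scene0.png")[170:310,280:460];b=cv2.imread("pics/top0.png")[195:295,270:450]
a=cv2.resize(a,None,fx=4,fy=4,interpolation=cv2.INTER_CUBIC);b=cv2.resize(b,None,fx=4,fy=4,interpolation=cv2.INTER_CUBIC)
cv2.imwrite("pics/sc.png",a);cv2.imwrite("pics/tc.png",b)
print(env.camera_model("top")["rotation"],proj("top",[.187,.517,.22]),proj("scene",[.187,.517,.22]))
for n,uv,z in[("top",(349,238),.076),("top",(291,255),.076),("top",(410,252),.04),("top",(409,177),.019),("top",(370,178),.012),("top",(311,160),.119),("scene",(360,257),.04),("scene",(343,200),.019)]: print(n,uv,ray(n,uv,z))
E
```

```text
[ 0.7298 -0.6739  0.0759 -0.0865] [ -4.5387 400.381 ] [250.547 732.71 ]
top (349, 238) [ 0.5612 -0.1264  0.076 ]
top (291, 255) [0.5099 0.0079 0.076 ]
top (410, 252) [ 0.5435 -0.2801  0.04  ]
top (409, 177) [ 0.7419 -0.2762  0.019 ]
top (370, 178) [ 0.7332 -0.175   0.012 ]
top (311, 160) [ 0.735  -0.0216  0.119 ]
scene (360, 257) [ 0.5655 -0.1283  0.04  ]
scene (343, 200) [ 0.736  -0.2651  0.019 ]
```

View pics/sc.png

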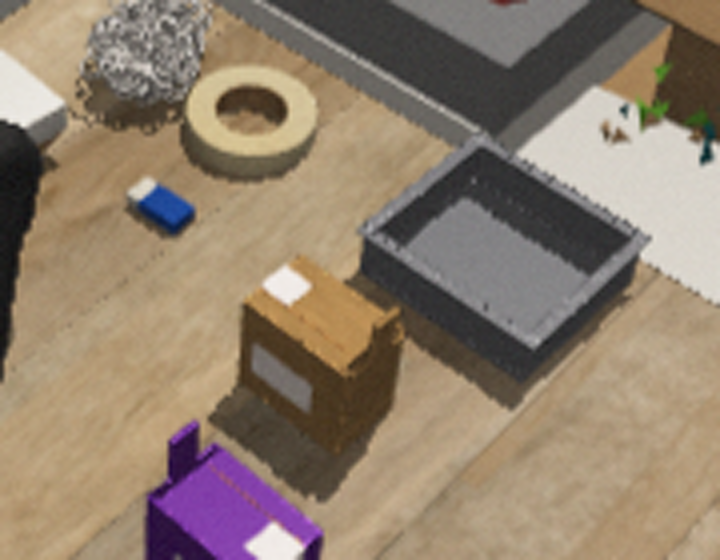

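View pics/tc.png

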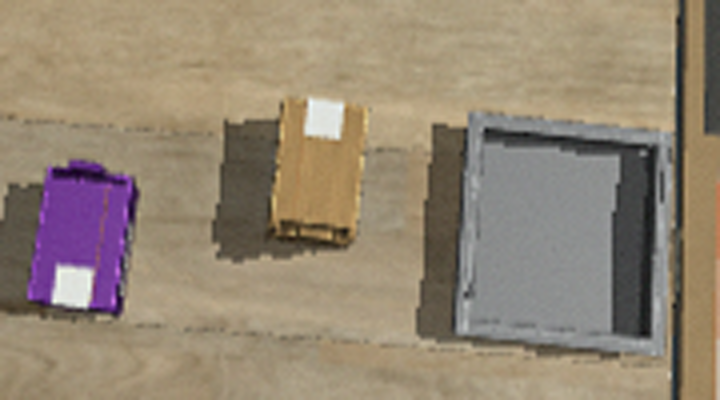

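Both views show the brown carton's spout face turned towards the robot (-x), with the tongue near scene crop (385,330) and top crop (315,236). I'll zoom in for exact corners.

```bash
python3 - <<'E'
from h import *
def z(n,x0,y0,w,h,f): 
    c=cv2.imread(f"pics/{n}0.png")[y0:y0+h,x0:x0+w].astype(float); c=np.clip(c*1.6,0,255).astype(np.uint8)
    return cv2.resize(c,None,fx=f,fy=f,interpolation=cv2.INTER_CUBIC)
cv2.imwrite("pics/z.png",np.hstack([z("scene",335,228,50,60,8),z("top",332,212,36,60,8)]))
E
```

```text
(no output)
```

View pics/z.png

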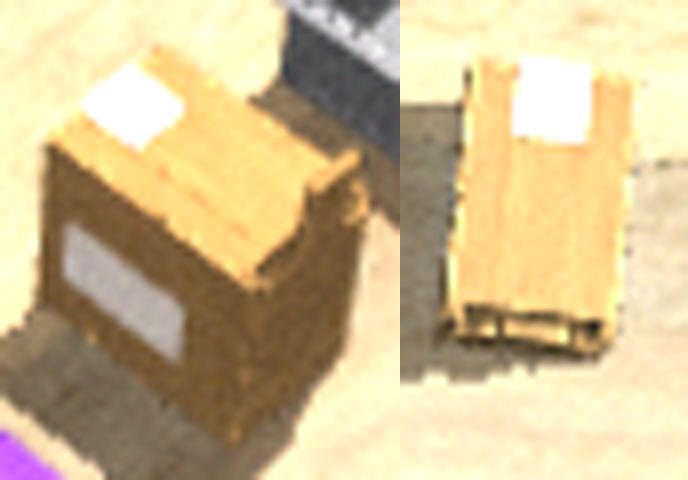

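The tongue end is at scene zoom (308,192)–(360,150) and the top-face corners are visible. Next: compute poses.

```bash
python3 - <<'E'
from h import *
S=lambda x,y,z:ray("scene",(335+x/8-.5,228+y/8-.5),z)
T=lambda x,y,z:ray("top",(332+(x-400)/8-.5,212+y/8-.5),z)
print("scene +yfar,+ynear,-yfar",S(50,140,.076),S(255,285,.076),S(155,48,.076)); print("bottom near +y",S(235,440,0))
print("tongue end",S(308,192,.11),S(360,150,.11))
print("top +yfar,-yfar",T(70+400-0,62,.076),T(632,75,.076),"near",T(450,318,.076),T(610,335,.076))
print("tongue top view",T(505,340,.11),T(585,352,.11), "base",T(500,320,.076),T(570,320,.076))
TC=lambda x,y,z:ray("top",(270+x/4-.4,195+y/4-.4),z)
c=[TC(*p,.04) for p in((468,112),(672,132),(663,355),(456,337))];print("tray",*c,np.mean(c,0))
# masks: brown carton outline in top image
im=cv2.imread("pics/top0.png");h=cv2.cvtColor(im,cv2.COLOR_BGR2HSV);m=cv2.inRange(h,(8,110,60),(25,255,255));m[:,:330]=0;m[:,375:]=0;m[:205]=0;m[275:]=0
k=max(cv2.findContours(m,0,2)[0],key=cv2.contourArea);r=cv2.minAreaRect(k);print(r,[ray("top",p,.076) for p in cv2.boxPoints(r)])
E
```

```text
scene +yfar,+ynear,-yfar [ 0.6037 -0.1005  0.076 ] [ 0.5272 -0.0999  0.076 ] [ 0.6048 -0.149   0.076 ]
bottom near +y [ 0.5284 -0.1023  0.    ]
tongue end [ 0.5222 -0.1121  0.11  ] [ 0.5211 -0.134   0.11  ]
top +yfar,-yfar [ 0.6049 -0.1024  0.076 ] [ 0.6048 -0.1514  0.076 ] near [ 0.5276 -0.1019  0.076 ] [ 0.5263 -0.1495  0.076 ]
tongue top view [ 0.5192 -0.117   0.11  ] [ 0.5176 -0.14    0.11  ] base [ 0.5282 -0.1167  0.076 ] [ 0.5298 -0.1374  0.076 ]
tray [ 0.6121 -0.2197  0.04  ] [ 0.6096 -0.3469  0.04  ] [ 0.4729 -0.3433  0.04  ] [ 0.4736 -0.2183  0.04  ] [ 0.542  -0.2821  0.04  ]
((348.6123046875, 237.6355438232422), (21.748382568359375, 34.87831115722656), 5.355825901031494) [array([ 0.5208, -0.0986,  0.076 ]), array([ 0.6047, -0.1004,  0.076 ]), array([ 0.6039, -0.1529,  0.076 ]), array([ 0.5202, -0.15  ,  0.076 ])]
```

```bash
python3 - <<'E'
from h import *
print("lever: scene bottom/top")
for z in(.07,.15,.3,.5): print(z,"sc",ray("scene",(272,340),z)[:2],ray("scene",(280,208),z)[:2],"top",ray("top",(226,243),z)[:2],ray("top",(135,237),z)[:2])
print("machine corners",[ray("top",p,.1)[:2] for p in((30,180),(225,205),(200,375),(25,350))])
print("rack: z, y of top beam left edge at 2 pts, scene beam lower & upper edge")
for z in(.1,.2,.3,.4,.5,.6): print(z,ray("top",(470,60),z)[:2],ray("top",(474,380),z)[:2],"sc",ray("scene",(320,92),z)[:2],ray("scene",(630,232),z)[:2])
print("table right edge",ray("top",(440,150),0),ray("top",(438,380),0),ray("top",(440,107),0))
q0=env.read_state()["joint_pos"]
base=R.from_quat([0,1,0,0]);
for nm,p,a in[("pre",(.526,-.125,.15),0),("tong",(.526,-.125,.083),0),("end",(.447,-.125,.023),0),("grip",(.566,-.126,.019),0),("lift",(.64,-.262,.2),0),("tip",(.592+.018,-.262,.178-.007),1.2)]:
    o=(R.from_euler("y",-a)*base).as_quat(); print(nm,env.solve_ik(p,o),env.solve_ik(p,(R.from_quat(o)*R.from_euler("z",np.pi)).as_quat()))
E
```

```text
lever: scene bottom/top
0.07 sc [0.5436 0.1715] [ 0.798  -0.0911] top [0.5265 0.1671] [0.5234 0.3885]
0.15 sc [0.5072 0.1988] [ 0.7366 -0.038 ] top [0.5186 0.1465] [0.5158 0.3492]
0.3 sc [0.4389 0.2499] [0.6214 0.0615] top [0.5039 0.108 ] [0.5016 0.2757]
0.5 sc [0.3479 0.3181] [0.4679 0.1943] top [0.4843 0.0567] [0.4826 0.1776]
machine corners [array([0.6373, 0.6542]), array([0.6132, 0.174 ]), array([0.2356, 0.1769]), array([0.2549, 0.5686])]
rack: z, y of top beam left edge at 2 pts, scene beam lower & upper edge
0.1 [ 1.0452 -0.4081] [ 0.2736 -0.4125] sc [ 1.0714 -0.5312] [ 0.1282 -0.5817]
0.2 [ 0.9785 -0.3719] [ 0.2911 -0.3758] sc [ 0.9568 -0.4061] [ 0.134  -0.4502]
0.3 [ 0.9118 -0.3357] [ 0.3085 -0.3392] sc [ 0.8422 -0.281 ] [ 0.1398 -0.3186]
0.4 [ 0.8451 -0.2995] [ 0.3259 -0.3025] sc [ 0.7276 -0.1559] [ 0.1455 -0.1871]
0.5 [ 0.7785 -0.2633] [ 0.3433 -0.2658] sc [ 0.6129 -0.0309] [ 0.1513 -0.0556]
0.6 [ 0.7118 -0.2271] [ 0.3608 -0.2292] sc [0.4983 0.0942] [0.1571 0.0759]
table right edge [ 0.8308 -0.3617  0.    ] [ 0.2492 -0.3638  0.    ] [ 0.9581 -0.3602  0.    ]
pre [-0.4397  0.2982  1.6574 -0.      1.186  -2.0105] [-0.4397  0.2982  1.6574 -0.      1.186   1.1311]
tong [-0.4397  0.3718  1.7364 -0.      1.0334 -2.0105] [-0.4397  0.3718  1.7364 -0.      1.0334  1.1311]
end [-0.5137  0.3449  1.9775 -0.      0.8192 -2.0845] [-0.5137  0.3449  1.9775 -0.      0.8192  1.0571]
grip [-0.4113  0.5131  1.6938 -0.      0.9347 -1.9821] [-0.4113  0.5131  1.6938 -0.      0.9347  1.1595]
lift [-0.5495  0.5267  1.1787 -0.      1.4362 -2.1203] [-0.5495  0.5267  1.1787 -0.      1.4362  1.0213]
tip [-1.074   0.4176  2.2487  1.8435  1.0175  2.0633] [-1.074   0.4176  2.2487  1.8435  1.0175 -1.0783]
```

```bash
cat >> h.py <<'E'
C0=np.array([.566,-.126,.038]); TRAY=np.array([.542,-.282])
def tool(psi,a,flip=1):  # carton yaw -psi? spout direction (-cos psi, sin psi); tip a spout-first
    return R.from_euler("z",-psi)*R.from_euler("y",-a)*R.from_quat([0,1,0,0])*R.from_euler("z",np.pi*flip)
def tcp(edge,psi,a,dz=0.,flip=1): # TCP when the spout edge is at `edge`; dz grasp above carton centre
    Rc=R.from_euler("z",-psi)*R.from_euler("y",-a)
    return np.array(edge)-Rc.apply([-.0953,0,-.0052])+Rc.apply([0,0,dz-.019]), tool(psi,a,flip).as_quat()
E
python3 - <<'E'
from h import *
q0=env.read_state()["joint_pos"]
for p in((.187,.517,.36),(.113,.313,.36),(.14,.33,.3)): print(env.solve_ik(p,env.read_state()["eef_rot"]))
for psi in(0,.25,.5,-.3):
  for ez in(.09,.13):
    print("psi",psi,ez)
    for a in(0,.4,.8,1.0,1.2):
        p,o=tcp([.555,-.262,ez],psi,a); q=env.solve_ik(p,o); print(a,p,q)
E
```

```text
[ 1.0208  0.2061  1.266  -0.      1.6712 -0.2031]
[ 0.8852 -0.2176  1.6867 -0.0002  1.6742 -0.3388]
[ 0.8556 -0.1512  1.7761 -0.0003  1.5183 -0.3683]
psi 0 0.09
0 [ 0.6503 -0.262   0.0762] [-0.5417  0.6338  1.3046 -0.      1.2032  1.0291]
0.4 [ 0.6482 -0.262   0.1144] [-0.6743  0.4134  1.6625  0.3535  0.7786  0.6793]
0.8 [ 0.6313 -0.262   0.1487] [-0.8663  0.3025  1.9933  1.1986  0.627  -0.2374]
1.0 [ 0.6181 -0.262   0.1627] [-0.9794  0.319   2.1388  1.6027  0.7739 -0.7222]
1.2 [ 0.6024 -0.262   0.1738] [-1.0929  0.4051  2.2601  1.8247  1.0256 -1.0744]
psi 0 0.13
0 [ 0.6503 -0.262   0.1162] [-0.5417  0.5996  1.2622 -0.      1.2799  1.0291]
0.4 [ 0.6482 -0.262   0.1544] [-0.6743  0.3701  1.6179  0.3262  0.8615  0.7194]
0.8 [ 0.6313 -0.262   0.1887] [-0.8663  0.239   1.9522  1.0733  0.6712 -0.0803]
1.0 [ 0.6181 -0.262   0.2027] [-0.9794  0.239   2.1028  1.4842  0.7771 -0.5564]
1.2 [ 0.6024 -0.262   0.2138] [-1.0929  0.3044  2.2334  1.7467  0.9984 -0.9276]
psi 0.25 0.09
0 [ 0.6473 -0.2856  0.0762] [-0.5727  0.6446  1.2847 -0.      1.2123  1.2481]
0.4 [ 0.6453 -0.285   0.1144] [-0.6551  
[... 1547 characters left out ...]
-0.692   0.4273  1.6398  0.4312  0.8945  0.3366]
0.8 [ 0.6279 -0.2395  0.1487] [-0.9272  0.3617  1.8978  1.0535  0.89   -0.3614]
1.0 [ 0.6153 -0.2434  0.1627] [-1.0486  0.3948  2.0025  1.298   1.0204 -0.6835]
1.2 [ 0.6003 -0.248   0.1738] [-1.1584  0.479   2.0823  1.4513  1.2022 -0.9472]
psi -0.3 0.13
0 [ 0.646  -0.2338  0.1162] [-0.5093  0.5752  1.305  -0.      1.2614  0.7615]
0.4 [ 0.644  -0.2345  0.1544] [-0.692   0.3847  1.5954  0.4051  0.974   0.3805]
0.8 [ 0.6279 -0.2395  0.1887] [-0.9272  0.3033  1.8587  0.9895  0.941  -0.2564]
1.0 [ 0.6153 -0.2434  0.2027] [-1.0486  0.3249  1.9699  1.2399  1.0509 -0.5698]
1.2 [ 0.6003 -0.248   0.2138] [-1.1584  0.3967  2.0595  1.4119  1.2168 -0.8359]
```

```bash
python3 - <<'E'
from h import *
S=env.read_state; o=S()["eef_rot"]
env.move_linear([.187,.517,.36],rate=.3)
env.goto([.113,.313,.36],o)
q=np.array(S()["joint_pos"]);q[0]=-.44;q[5]=1.13;env.movej(q)
D=tool(0,0).as_quat()
env.command_gripper(.05)
env.goto([.5255,-.1255,.16],D)
print("stop",env.move_linear([.5255,-.1255,.083],rate=.1,guard=4),S()["tool_pos"])
env.command_gripper(0.0,4)
s=S();print(s["gripper_width"],s["grip_force"],s["ft_force"],s["time_s"])
cv2.imwrite("pics/g1.png",np.hstack([cv2.resize(env.capture("scene")[::,:,::-1][190:310,300:420],None,fx=3.3,fy=3.3,interpolation=2),cv2.resize(env.capture("top")[:,:,::-1][185:305,280:400],None,fx=3.3,fy=3.3,interpolation=2)]))
E
```

```text
stop False [ 0.526  -0.1257  0.0837]
0.020058984769122934 4.000352919101715 [-0.9487 -0.0585  2.4502] 6.6
```

View pics/g1.png

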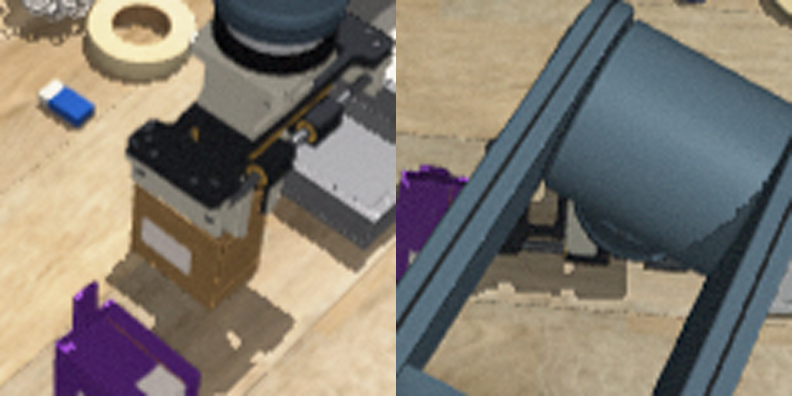

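The tongue is held (width 20.06 mm, fingers at the spout side). Now I'll swing it out along the hinge arc.

```bash
python3 - <<'E'
from h import *
S=env.read_state; p=np.array(S()["tool_pos"]); r=p[2]+.019-.017
for t in np.linspace(.13,1.3,10):
    env.move_linear([p[0]-r*np.sin(t),p[1],.017+r*np.cos(t)-.019],rate=.06)
    s=S();print(round(t,2),s["tool_pos"],s["ft_force"],round(s["gripper_width"],4))
env.wait(.3)
env.command_gripper(.045); 
p=np.array(S()["tool_pos"]); env.move_linear([p[0]-.01,p[1],p[2]+.16],rate=.2)
env.goto([.4,-.02,.3],tool(0,0).as_quat())
print(S()["time_s"])
a=env.capture("scene")[:,:,::-1];b=env.capture("top")[:,:,::-1];cv2.imwrite("pics/scene1.png",a);cv2.imwrite("pics/top1.png",b)
cv2.imwrite("pics/g2.png",np.hstack([cv2.resize(a[200:320,300:420],None,fx=3.3,fy=3.3,interpolation=2),cv2.resize(b[185:305,300:420],None,fx=3.3,fy=3.3,interpolation=2)]))
E
```

```text
0.13 [ 0.5136 -0.1255  0.0822] [-0.9943 -0.0671 -0.8888] 0.02
0.26 [ 0.5029 -0.1255  0.0801] [-1.1004 -0.2289 -1.2101] 0.0202
0.39 [ 0.4925 -0.1256  0.0766] [-0.2228 -0.7714 -0.8062] 0.02
0.52 [ 0.4826 -0.1255  0.0717] [-0.2907 -0.102  -1.0617] 0.02
0.65 [ 0.4734 -0.1255  0.0655] [-0.7312  0.5646 -0.5749] 0.02
0.78 [ 0.465  -0.1255  0.0582] [-0.4127  0.3437 -0.1933] 0.0202
0.91 [ 0.4578 -0.1255  0.0499] [-0.6864  0.3163  0.537 ] 0.02
1.04 [ 0.4516 -0.1255  0.0407] [-0.3812  1.1776  0.2598] 0.0197
1.17 [ 0.4468 -0.1256  0.0309] [-0.0294  0.0708 -0.8207] 0.0202
1.3 [ 0.4435 -0.1258  0.0207] [0.0916 0.2396 2.507 ] 0.0199
12.6083
```

View pics/g2.png

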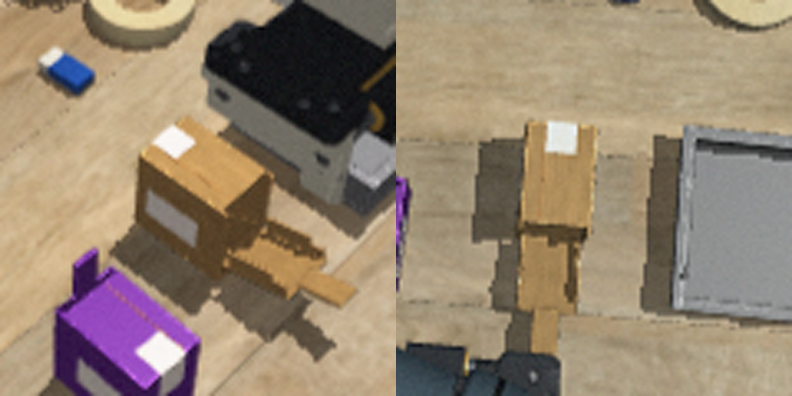

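The spout is fully out. I'll check whether the carton shifted, using the white label, then grip and lift.

```bash
python3 - <<'E'
from h import *
S=env.read_state
def lab(f):
    im=cv2.imread(f)[205:245,335:365]; m=cv2.inRange(im,(170,170,170),(255,255,255)); k=max(cv2.findContours(m,0,1)[0],key=cv2.contourArea)
    M=cv2.moments(k); return ray("top",(335+M["m10"]/M["m00"],205+M["m01"]/M["m00"]),.076),cv2.minAreaRect(k)
l0,l1=lab("pics/top0.png"),lab("pics/top1.png"); print(l0,l1)
d=np.r_[(l1[0]-l0[0])[:2],0]
if np.linalg.norm(d)>.012: raise SystemExit("check")
C=C0+d; print("C",C); D=tool(0,0).as_quat()
env.command_gripper(.085)
env.goto(C+[0,0,.15],D)
print("contact",env.move_linear(C+[0,0,-.015],rate=.12,guard=6),S()["tool_pos"])
env.command_gripper(0,25); s=S(); print(s["gripper_width"],s["grip_force"],s["ft_force"],s["time_s"])
E
```

```text
(array([ 0.5949, -0.1283,  0.076 ]), ((15.60769271850586, 19.13846206665039), (8.930500984191895, 9.302604675292969), 7.125016689300537)) (array([ 0.59  , -0.1267,  0.076 ]), ((14.861539840698242, 21.107694625854492), (8.930500984191895, 9.426640510559082), 7.125016689300537))
C [ 0.5611 -0.1244  0.038 ]
contact False [ 0.5617 -0.1246  0.0238]
0.0518186303114839 24.997374415397644 [ 0.521  -2.2282  0.1039] 16.5667
```

```bash
python3 - <<'E'
from h import *
S=env.read_state; dz=.0048; p=np.array(S()["tool_pos"])
E=[.56,-.259,.1]
env.move_linear(p+[0,0,.08],rate=.15)
a0,o=tcp([.56,-.259,.105],0,0,dz); a0[2]=p[2]+.08; env.move_linear(a0,rate=.15)
print(S()["gripper_width"],S()["time_s"])
for a in np.r_[.25:.8:.125,.8:1.23:.06]:
    q,o=tcp(E if a>.3 else [.56,-.259,.105],0,a,dz); env.move_linear(q,o,rate=.06 if a<.7 else .04)
env.wait(1.0)
s=S();print(s["tool_pos"],s["gripper_width"],s["ft_force"],s["time_s"])
a=env.capture("scene")[:,:,::-1];b=env.capture("top")[:,:,::-1]
cv2.imwrite("pics/g3.png",np.hstack([cv2.resize(a[170:310,320:460],None,fx=2.8,fy=2.8,interpolation=2),cv2.resize(b[185:325,320:460],None,fx=2.8,fy=2.8,interpolation=2)]))
E
```

```text
0.051847066678033404 18.4917
[ 0.6012 -0.259   0.1863] 0.05206206477431987 [ 0.9934  0.417  -3.8104] 23.675
```

View pics/g3.png

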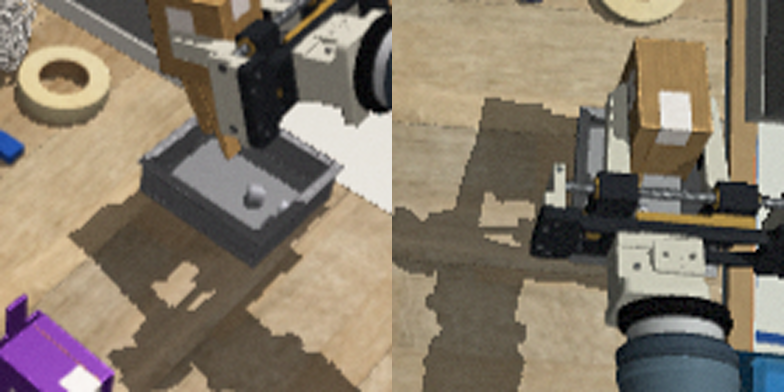

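One barrel is visible in the tray at scene crop (255,197); the fingers may hide others. I'll tip a little further, shake gently and weigh.

```bash
python3 - <<'E'
from h import *
S=env.read_state; dz=.0048
def wt():
    f=[]
    for _ in range(10): env.wait(.03); f.append(S()["ft_force"][2])
    return np.mean(f),np.std(f)
print(wt())
E=[.56,-.259,.1]
for a in(1.25,1.3,1.36):
    q,o=tcp(E,0,a,dz); env.move_linear(q,o,rate=.05)
for k in range(3):
    for d in(.006,-.006): env.move_linear(q+[d,0,0],rate=.12)
env.move_linear(q,rate=.1); print(wt(),S()["tool_pos"])
for a in(1.3,1.2,1.05,.85,.6): # back up so that the tray can be seen
    q,o=tcp([E[0],E[1],.1],0,a,dz); env.move_linear(q,o,rate=.1)
a=env.capture("scene")[:,:,::-1];b=env.capture("top")[:,:,::-1];print(S()["time_s"])
cv2.imwrite("pics/g4.png",np.hstack([cv2.resize(a[170:310,320:460],None,fx=2.8,fy=2.8,interpolation=2),cv2.resize(b[185:325,320:460],None,fx=2.8,fy=2.8,interpolation=2)]))
E
```

```text
(np.float64(-3.186725062748861), np.float64(0.33993413072146167))
(np.float64(-3.204639589756026), np.float64(0.40267560933913304)) [ 0.5887 -0.259   0.1913]
29.2
```

View pics/g4.png

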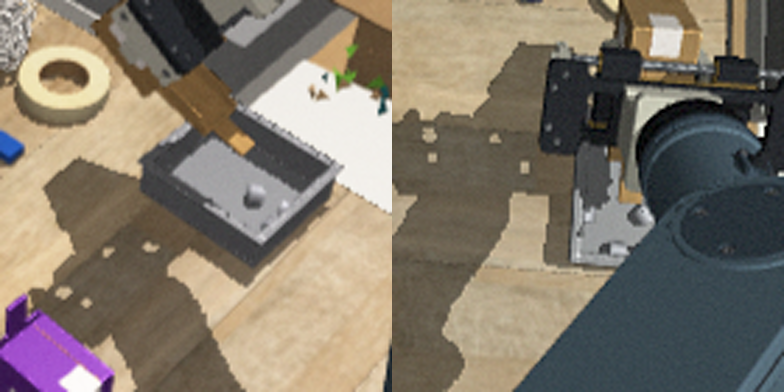

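```bash
python3 - <<'E'
from h import *
S=env.read_state; dz=.0048
for a in(.35,.0): q,o=tcp([.56,-.259,.105],0,a,dz); env.move_linear(q,o,rate=.12)
D=o; env.move_linear([.5617,-.1246,q[2]+.01],rate=.18)
env.move_linear([.5617,-.1246,.045],rate=.15)
print("touch",env.move_linear([.5617,-.1246,.0235],rate=.04,guard=4),S()["tool_pos"],S()["ft_force"])
env.command_gripper(.085)
p=np.array(S()["tool_pos"]); env.move_linear(p+[0,0,.16],rate=.2)
env.goto([.36,.0,.3],D); print(S()["time_s"])
a=env.capture("scene")[:,:,::-1];b=env.capture("top")[:,:,::-1]
cv2.imwrite("pics/g5.png",np.hstack([cv2.resize(a[170:310,320:460],None,fx=2.8,fy=2.8,interpolation=2),cv2.resize(b[185:325,320:460],None,fx=2.8,fy=2.8,interpolation=2)]))
E
```

```text
touch True [ 0.5611 -0.1244  0.0231] [ 0.179  -0.7101  5.1435]
35.1583
```

View pics/g5.png

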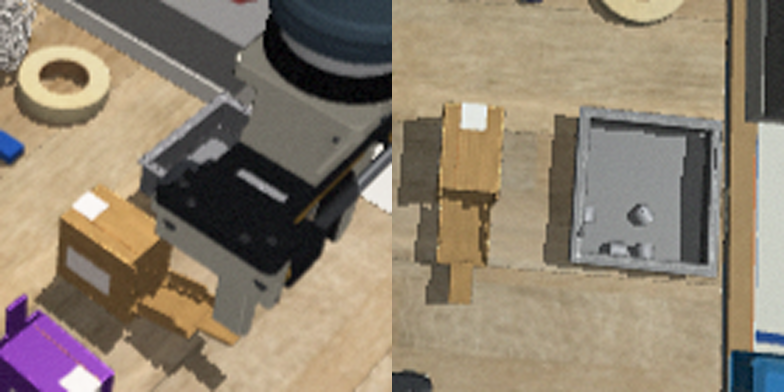

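The top view shows four barrels in the tray at crop (640,215), (588,213), (613,248) and (647,250). The carton stands upright and the gripper is clear.

```bash
python3 -c "
from cell import env
env.wait(.3);print(env.finish_job())"
```

```text
the job is handed in; nothing more can be done
None
```

Job handed in at about 35 s of the 67 s allowed, verdict not shown: the spout is fully out, all four barrels are in the tray, the carton is upright on the worktop, and the arm stayed away from the glue bottle, tape ring and eraser.

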